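# Space and seat a loose tile in a lab instrument stand

### The job

Take the spacer out of its wooden block, slide it upright down to the bottom of the one joint beside the loose centre tile that is wide enough for it, and let it go there. Then press the centre tile down with the fingers until it is flush with the border tiles, and finish while still holding it down so that it can be screwed fast from below. Leave the bottles, bowl and brush on the bench alone.

Things in the scene. Friction and masses are not known exactly. Their poses are not given: they have to be found in the camera images.
- stand: low fixed instrument stand, 188 (x) x 220 (y) mm; black base 8 mm thick, raised aluminium trim 20 mm wide all round, its top 30 mm above the bench. Inside lie white tiles: a loose centre tile and, along its +y and -y sides, two fixed border tiles each, centred at x = +-37, y = +-79 mm, their outer edges under the trim. Origin: centre of the underside; z up
- tile_top (a point): centre of the upper face of the loose centre tile, 144 (stand's x) x 100 (y) x 20 mm thick, in the middle of the stand, square to it. It stands on springs, 5 mm proud of the border tiles (top 33 mm above the bench), and moves only straight up and down; about 10 N holds it down flush
- loose_tile (a joint): how far the loose centre tile is pressed down, m: 0 = risen, 5 mm proud; 0.005 = flush with the border tiles and on its stop. It springs back when let go
- border_narrow: narrowest of the four border tiles, in any of the four places: 70 (x) x 30 (y) mm, top 28 mm above the bench; origin under its centre at bench height, axes as the stand. The joint between it and the centre tile is 14 mm wide, 70 long, its floor 8 mm above the bench, its middle 22 mm from this origin along y towards the centre tile. The other three, 46 to 50 mm wide, leave joints of 4 to 6 mm
- spacer_mid (a point): centre, half-way up, of the loose grey spacer: an upright plate 44 mm long (its x), 10 thick (its y), 90 tall (z up), about 60 g, lowest 6 mm thinned to 7 mm. It starts standing in the slot of the wooden block, foot 10 mm above the bench. In the joint its length lies along the stand's x and some 60 mm of it shows: grip it across the thickness, in the upper half
- rack: fixed wooden block 80 (x) x 60 (y) x 30 mm high that holds the spacer in a slot 20 mm deep, 47 x 13 mm, slot length along its x. Origin: centre of the underside
- wash_bottle: white bottle, 64 mm across, 150 mm tall, standing aside, not to be touched; origin at its foot
- amber_bottle: amber bottle, 72 mm across, 160 mm tall, standing aside, not to be touched; origin at its foot
- mortar: white bowl, 90 mm across, 55 mm tall, beyond the work, not to be touched; origin at its foot
- brush: brush lying beyond the work, not to be touched; origin under its middle
There are look-alikes about, which are no part of the job. What is shaped like the part that bears spacer_mid but green or purple is not meant.

How it is judged:
By the outcome, as a careful person would: the job done as asked, in the order asked, and still so for the second after the job is handed in, while the arm keeps its last pose, push and grip.
It also fails if it takes over 58 s, if anything falls off the work surface, if the arm or the gripper's body presses on something with over 40 N, if the wrist force passes 120 N, or if a joint passes its speed limit or range.

### The arm

A 6-joint arm with a two-finger parallel gripper is mounted at the origin on the work surface. World frame = base frame: x ahead of the robot, y to its left, z up, the work surface at z = 0. Lengths are in mm, angles in rad, forces in N, time in s.
With the tool pointing down it reaches from about 350 to 775 mm from the base axis. Payload 7.3 kg.
Tool frame: the origin (TCP) lies on the centre line of the jaws, within the pads' length; the fingertips stand 17 mm ahead of it and the grasp point (between the pads) lies 2 mm behind it; z points along the fingers, y is the line along which they close (so a half turn about z gives the same grasp; the last joint's range is limited). The gripper opens to 92 mm and grips with 3 to 60 N. Pads are 19 mm wide; open, the fingers measure 130 mm over their backs; the gripper's body (75 mm by 190 mm) begins 47 mm behind the grasp point.
Start: joints at [-1.274, 0.342, 1.524, -0, 1.275, -0.146], TCP at [224.971, -474.375, 243.741] pointing down, gripper open.
Joint ranges: [-2.53, 2.53], [-0.77, 2.02], [0.04, 2.7], [-1, 4.14], [0.28, 2.66], [-3.11, 3.11]. Speed limits (rad/s): [2.57, 2.57, 3.14, 3.14, 3.14, 3.14].

### API

Orientations are given as [roll, pitch, yaw] about the fixed x, y, z axes, in that order (R = Rz(yaw) Ry(pitch) Rx(roll)).
In Python, from plant import bot gives the robot as it stands. The module is installed in compiled form; this text tells all that it offers.
- The arm moves only by the shell command python3 -m pendant 'ROWS'. ROWS is JSON, a list of rows, each a list of 3 entries, a list of its own where there are three numbers: the shift along the world's x, y, z as a fraction of full scale, then the turn, a rotation vector about the world's x, y, z as a fraction of full scale, then the opening, from -1 (shut) to 1 (fully open), so that 0 is half open. In form: [[[tx, ty, tz], [rx, ry, rz], claw], ...]. A call has exactly 10 rows; each row shifts and turns the commanded pose from where the row before left it; what a row does not reach is not made up. Full scale, the value 1, is 30 mm for a shift and 0.12 rad for a turn. A row lasts 1/12 s, in which the tool goes at most 41.7 mm and 7.16 degrees, less where a joint would pass 70% of its speed; a pose out of reach is approached as far as the arm can. A call with a number of a shift or a turn outside -1 to 1 is refused whole. A call with a gripper value outside its range is refused whole. The fingers move at their own pace and stop on an object; the grip force is fixed at half the most. Time passes only in rows, so rows that do not move let the fingers close, or fill a call up. It gives the time, the measured TCP pose, the force, the opening and the grip force at its end, in the units of the state.
- bot.get_obs(): the state, without advancing time (a new reading comes with each control period).
- bot.capture(name): name is "side" or "top"; returns the picture (400x640x3 uint8, blue, green, red); there is no depth.
- bot.camera_params(name): a dict with "fovy" (degrees; the focal length in pixels is half the picture's height over the tangent of half this angle, whatever the lens; pixels are square), "cx", "cy" (the principal point, pixels), "distortion" ([k1, k2, p1, p2, k3] as OpenCV has them; the pictures are not rectified), "camera_from_world" (4x4, takes a point from world to camera coordinates). Camera axes: x right, y down, z forward; pixel columns grow to the right and rows downward; lengths in mm; the calibration is good to about 2 mm. A picture is of the moment at which its call begins. camera_params takes no time and is no camera call.
- bot.close_job(): hands the job in; it is judged then, once.
The state is a dict: "time": time; "joint_positions": joint angles; "dq": joint speeds; "tau": joint torques, N m; "tool_pos": TCP position; "tcp_rot": TCP orientation; "contact_force": force on the tool from outside, world axes, zero at the start; "moment": the same for the moment, N m; "grip_width": finger opening in mm; "finger_force": force on a finger pad.
Only numpy, scipy, OpenCV 4.12 (cv2) and the standard library are available. Lean on these libraries where they do the work, as an engineer would, in place of code of your own. Each camera call takes 0.05 s, during which the arm holds its last target. There are 200 camera calls.

## Working session

There is one attempt and no reset: what is moved stays moved. The work goes in short steps, Python scripts to look and compute and a shell command to move; the robot and the scene stay as the last step left them, time stands still between calls to the robot, and variables do not carry over. Pictures are saved under pics/ and viewed, at most 10 in all, crops included, and the job is handed in when it is done.

```bash
mkdir -p pics; python3 - <<'E'
from plant import bot
import cv2
for n in("top","side"):
    cv2.imwrite(f"pics/{n}0.png",bot.capture(n)); p=bot.camera_params(n); print(p)
o=bot.get_obs();print(o)
E
```

```text
{'fovy': 57.86434068463436, 'cx': 316.12864243179206, 'cy': 202.7687257739464, 'distortion': array([-0.07200837,  0.        ,  0.        ,  0.        ,  0.        ]), 'camera_from_world': array([[-1.14880233e-02, -9.99853593e-01, -1.26813737e-02,
         1.36768980e+01],
       [-9.97992289e-01,  1.22547562e-02, -6.21386458e-02,
         5.77500375e+02],
       [ 6.22849554e-02,  1.19420629e-02, -9.97986960e-01,
         1.07592964e+03],
       [ 0.00000000e+00,  0.00000000e+00,  0.00000000e+00,
         1.00000000e+00]])}
{'fovy': 46.62375431743625, 'cx': 317.3732820260204, 'cy': 201.75905146226594, 'distortion': array([0.03407586, 0.        , 0.        , 0.        , 0.        ]), 'camera_from_world': array([[-7.42798010e-01, -6.69479818e-01, -6.92023484e-03,
         4.23923583e+02],
       [-3.88437335e-01,  4.39349792e-01, -8.09992714e-01,
         2.92318465e+02],
       [ 5.45314179e-01, -5.98972898e-01, -5.86399108e-01,
         1.12687947e+03],
       [ 0.00000000e+00,  0.00000000e+00,  0.00000000e+00,
         1.00000000e+00]])}
{'time': 0.1, 'joint_positions': array([-1.27397398e+00,  3.42690070e-01,  1.52491078e+00, -2.19493924e-05,
        1.27543160e+00, -1.45980296e-01]), 'dq': array([ 0.00072876, -0.00170605, -0.00210585,  0.00076801,  0.00029164,
        0.00033399]), 'tau': array([ 3.82853817e-03, -4.32003665e+01, -2.44696641e+01,  7.20972405e-02,
        5.25419530e-02, -4.64104096e-05]), 'tool_pos': array([ 224.8702819 , -474.02137571,  243.09897785]), 'tcp_rot': array([-3.14016511e+00, -1.88670457e-04,  4.42808912e-01]), 'contact_force': array([-0.04004155,  0.03690436,  0.04682677]), 'moment': array([-0.01000979,  0.01327722,  0.02726611]), 'finger_force': 0.0, 'grip_width': 91.98908405406009}
```

View pics/top0.png

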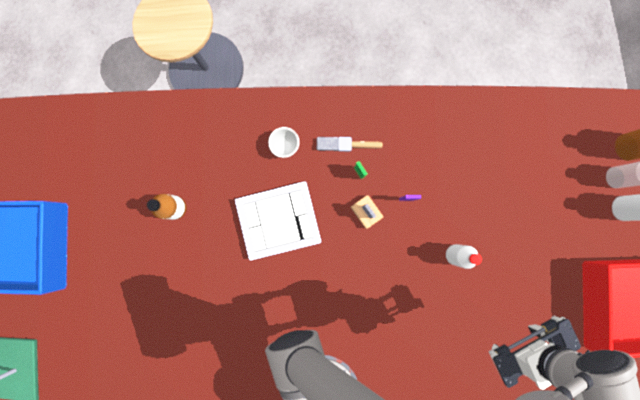

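View pics/side0.png

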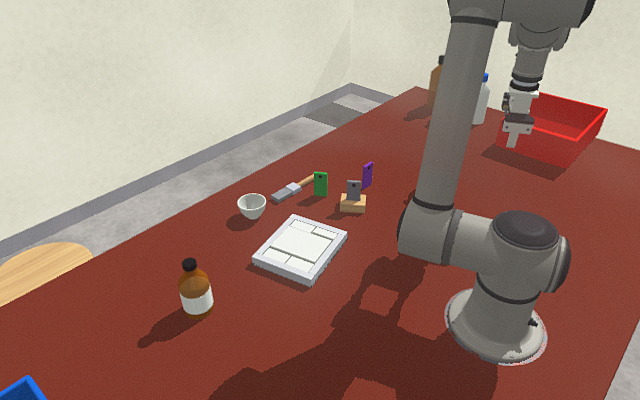

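The top view shows the stand at about (278,221), with a wide dark joint near (300,228). The rack with the grey spacer is at about (367,212), and the green and purple decoys are at (361,170) and (412,197). Next I'll measure these and view an enlarged crop.

```bash
cat > h.py <<'E'
import numpy as np, cv2
from plant import bot
def K(n):
    p=bot.camera_params(n); f=200/np.tan(np.radians(p["fovy"]/2))
    return np.array([[f,0,p["cx"]],[0,f,p["cy"]],[0,0,1]]),p["distortion"],p["camera_from_world"]
def ray(n,px):
    k,d,T=K(n); u=cv2.undistortPoints(np.float64(px).reshape(-1,1,2),k,d).reshape(-1,2)
    R=T[:3,:3]; return -R.T@T[:3,3], np.c_[u,np.ones(len(u))]@R
def plane(n,px,z):
    o,d=ray(n,px); return (o+d*((z-o[2])/d[:,2])[:,None])[:,:2]
def proj(n,P):
    k,d,T=K(n); return cv2.projectPoints(np.float64(P).reshape(-1,1,3),cv2.Rodrigues(T[:3,:3])[0],T[:3,3],k,d)[0].reshape(-1,2)
def biggest(m,roi):
    x0,y0,x1,y1=roi; q=np.zeros_like(m); q[y0:y1,x0:x1]=m[y0:y1,x0:x1]
    return max(cv2.findContours(q,cv2.RETR_EXTERNAL,cv2.CHAIN_APPROX_NONE)[0],key=cv2.contourArea)
def rect(n,c,z):
    r=cv2.minAreaRect(np.float32(plane(n,c.reshape(-1,2),z))); b=cv2.boxPoints(r); return r,b
E
python3 - <<'E'
from h import *
np.set_printoptions(precision=1,suppress=True)
im=cv2.imread("pics/top0.png"); hsv=cv2.cvtColor(im,cv2.COLOR_BGR2HSV)
w=cv2.inRange(hsv,(0,0,130),(180,70,255))
print("stand",rect("top",biggest(w,(225,170,335,270)),30))
wood=cv2.inRange(hsv,(12,40,130),(35,200,255))
c=biggest(cv2.morphologyEx(wood,cv2.MORPH_CLOSE,np.ones((9,9))),(340,185,395,240)); print("rack",rect("top",c,30))
dk=cv2.inRange(hsv,(0,0,0),(180,255,90)); print("joint",rect("top",biggest(dk,(285,190,310,245)),20))
g=cv2.inRange(hsv,(90,10,40),(140,140,190)); c=biggest(g,(350,195,385,230)); print("spacer px",cv2.minAreaRect(c))
a=cv2.resize(im[160:270,225:430],None,fx=3.8,fy=3.8,interpolation=cv2.INTER_CUBIC)
s=cv2.resize(cv2.imread("pics/side0.png")[150:290,235:390],None,fx=3,fy=3)
cv2.imwrite("pics/c1.png",a)
E
```

```text
stand (((526.0007934570312, 123.60761260986328), (193.2693328857422, 225.46124267578125), 13.494028091430664), array([[405.7, 210.7],
       [458.3,  -8.6],
       [646.3,  36.5],
       [593.7, 255.8]], dtype=float32))
rack (((549.0911254882812, -143.32716369628906), (82.9637451171875, 64.10681915283203), 34.08210754394531), array([[ 496.8, -140. ],
       [ 532.7, -193.1],
       [ 601.4, -146.6],
       [ 565.5,  -93.5]], dtype=float32))
joint (((503.46466064453125, 59.903018951416016), (65.61719512939453, 5.116293907165527), 13.555550575256348), array([[471. ,  54.7],
       [472.2,  49.7],
       [536. ,  65.1],
       [534.8,  70.1]], dtype=float32))
spacer px ((367.2432556152344, 211.54054260253906), (12.787240982055664, 2.789942979812622), 54.462318420410156)
```

View pics/c1.png

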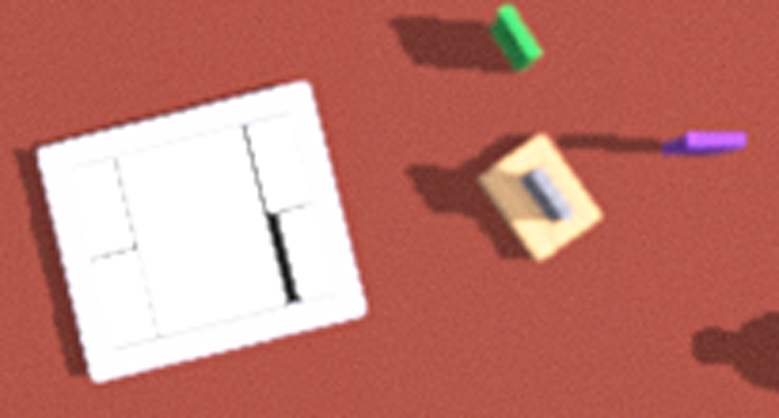

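The wide joint's middle is at (503.4, 59.7) with stand yaw 13.5°. This agrees with the stand geometry (x=-37, y=-57). The spacer in the rack is at (549,-143) with yaw 34°. I'll move above it now.

```bash
python3 -m pendant '[[[0.54,0.55,0],[0,0,0.063],0],[[0.54,0.55,0],[0,0,0.063],0],[[0.54,0.55,0],[0,0,0.063],0],[[0.54,0.55,0],[0,0,0.063],0],[[0.54,0.55,0],[0,0,0.063],0],[[0.54,0.55,0],[0,0,0.063],0],[[0.54,0.55,0],[0,0,0.063],0],[[0.54,0.55,0],[0,0,0.063],0],[[0.54,0.55,0],[0,0,0.063],0],[[0.54,0.55,0],[0,0,0.063],0]]'
python3 -m pendant '[[[0.54,0.55,0],[0,0,0.063],0],[[0.54,0.55,0],[0,0,0.063],0],[[0.54,0.55,0],[0,0,0.063],0],[[0.54,0.55,0],[0,0,0.063],0],[[0.54,0.55,-0.3],[0,0,0.063],0],[[0.54,0.55,-0.5],[0,0,0.063],0],[[0.54,0.55,-0.6],[0,0,0.063],0],[[0.54,0.55,-0.6],[0,0,0.063],0],[[0.54,0.55,-0.6],[0,0,0.063],0],[[0.54,0.55,-0.6],[0,0,0.063],0]]'
python3 - <<'E'
from h import *
np.set_printoptions(precision=3,suppress=True)
a=bot.capture("top");b=bot.capture("side");o=bot.get_obs();print(o["tool_pos"],o["tcp_rot"],o["grip_width"])
cv2.imwrite("pics/t1.png",a);cv2.imwrite("pics/s1.png",b)
print(proj("top",[[549,-143,100],o["tool_pos"]]),proj("side",[[549,-143,100],o["tool_pos"]]))
A=cv2.resize(a[150:260,310:430],None,fx=3.3,fy=3.3);B=cv2.resize(b[120:230,300:420],None,fx=3.3,fy=3.3)
cv2.imwrite("pics/c2.png",np.hstack([A,B]))
E
```

```text
time: 0.93
tool_pos: [387.5, -308.3, 243.4]
tcp_rot: [-3.141, 0.0, 0.519]
contact_force: [0.1, -0.4, 0.2]
grip_width: 45.7
finger_force: 0.0
time: 1.77
tool_pos: [549.4, -143.3, 146.5]
tcp_rot: [-3.141, 0.0, 0.594]
contact_force: [0.6, -0.1, 0.6]
grip_width: 46.0
finger_force: 0.0
[ 548.83  -141.405  144.19 ] [-3.136  0.003  0.597] 45.90584378440807
[[369.522 210.518]
 [371.151 209.914]] [[352.887 181.071]
 [353.156 169.276]]
```

View pics/c2.png

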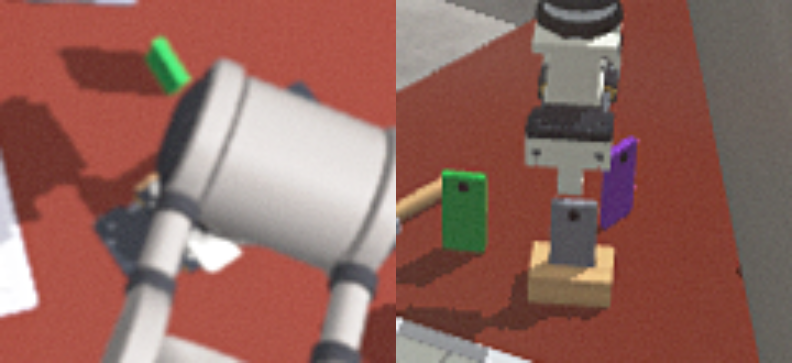

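The side view shows the open fingers (px ≈ 353,175) right above the grey spacer (px ≈ 354,182), aligned. Next I descend and grip.

```bash
python3 -m pendant '[[[0,0,-0.28],[0,0,0],0],[[0,0,-0.28],[0,0,0],0],[[0,0,-0.28],[0,0,0],0],[[0,0,-0.28],[0,0,0],0],[[0,0,-0.28],[0,0,0],0],[[0,0,-0.28],[0,0,0],0],[[0,0,-0.28],[0,0,0],0],[[0,0,-0.28],[0,0,0],0],[[0,0,0],[0,0,0],0],[[0,0,0],[0,0,0],0]]'
python3 -m pendant '[[[0,0,0],[0,0,0],-0.4],[[0,0,0],[0,0,0],-0.5],[[0,0,0],[0,0,0],-0.6],[[0,0,0],[0,0,0],-0.65],[[0,0,0],[0,0,0],-0.7],[[0,0,0],[0,0,0],-0.75],[[0,0,0],[0,0,0],-1],[[0,0,0],[0,0,0],-1],[[0,0,0],[0,0,0],-1],[[0,0,0],[0,0,0],-1]]'
```

```text
time: 2.7
tool_pos: [548.7, -144.3, 79.9]
tcp_rot: [-3.141, 0.001, 0.594]
contact_force: [0.1, -0.7, 0.9]
grip_width: 45.7
finger_force: 0.0
time: 3.53
tool_pos: [549.0, -144.4, 80.6]
tcp_rot: [3.141, -0.0, 0.594]
contact_force: [-0.1, 0.0, 1.4]
grip_width: 9.5
finger_force: 30.0
```

```bash
python3 -m pendant '[[[0,0,0.3],[0,0,0],-1],[[0,0,0.5],[0,0,0],-1],[[0,0,0.5],[0,0,0],-1],[[0,0,0.4],[0,0,0],-1],[[0,0,0.2],[0,0,0],-1],[[-0.1,0.45,0],[0,0,-0.2],-1],[[-0.1,0.45,0],[0,0,-0.2],-1],[[-0.1,0.45,0],[0,0,-0.2],-1],[[-0.1,0.45,0],[0,0,-0.2],-1],[[-0.1,0.45,0],[0,0,-0.2],-1]]'
python3 -m pendant '[[[-0.1,0.45,0],[0,0,-0.2],-1],[[-0.1,0.45,0],[0,0,-0.2],-1],[[-0.1,0.45,0],[0,0,-0.2],-1],[[-0.1,0.45,0],[0,0,-0.2],-1],[[-0.1,0.45,0],[0,0,-0.2],-1],[[-0.1,0.45,-0.1],[0,0,-0.2],-1],[[-0.1,0.45,-0.3],[0,0,-0.2],-1],[[-0.1,0.45,-0.4],[0,0,-0.2],-1],[[-0.1,0.45,-0.4],[0,0,-0.2],-1],[[-0.1,0.45,-0.3],[0,0,-0.2],-1]]'
python3 -m pendant '[[[0,0,-0.1],[0,0,0],-1],[[0,0,0],[0,0,0],-1],[[0,0,0],[0,0,0],-1],[[0,0,0],[0,0,0],-1],[[0,0,0],[0,0,0],-1],[[0,0,0],[0,0,0],-1],[[0,0,0],[0,0,0],-1],[[0,0,0],[0,0,0],-1],[[0,0,0],[0,0,0],-1],[[0,0,0],[0,0,0],-1]]'
python3 - <<'E'
from h import *
np.set_printoptions(precision=3,suppress=True)
b=bot.capture("side");a=bot.capture("top");o=bot.get_obs();print(o["tool_pos"],o["tcp_rot"],o["grip_width"])
cv2.imwrite("pics/t2.png",a);cv2.imwrite("pics/s2.png",b)
x0,y0=240,150
P=proj("side",[[503.4,59.7,8],[503.4,59.7,28]]);print(P)
B=cv2.resize(b[y0:y0+140,x0:x0+125],None,fx=4.2,fy=4.2,interpolation=cv2.INTER_CUBIC);cv2.imwrite("pics/c3.png",B)
E
```

```text
time: 4.37
tool_pos: [533.6, -76.3, 137.6]
tcp_rot: [-3.141, 0.0, 0.473]
contact_force: [-0.3, 0.6, -0.4]
grip_width: 9.6
finger_force: 30.0
time: 5.2
tool_pos: [506.1, 57.2, 94.4]
tcp_rot: [3.137, -0.005, 0.234]
contact_force: [3.0, -7.0, 26.0]
grip_width: 11.0
finger_force: 17.1
time: 6.03
tool_pos: [504.2, 58.1, 89.9]
tcp_rot: [3.142, -0.001, 0.234]
contact_force: [-0.5, 1.9, 5.5]
grip_width: 9.8
finger_force: 30.0
[504.25   58.137  89.902] [ 3.142 -0.001  0.234] 9.6732408309631
[[320.776 241.509]
 [320.758 236.279]]
```

View pics/c3.png

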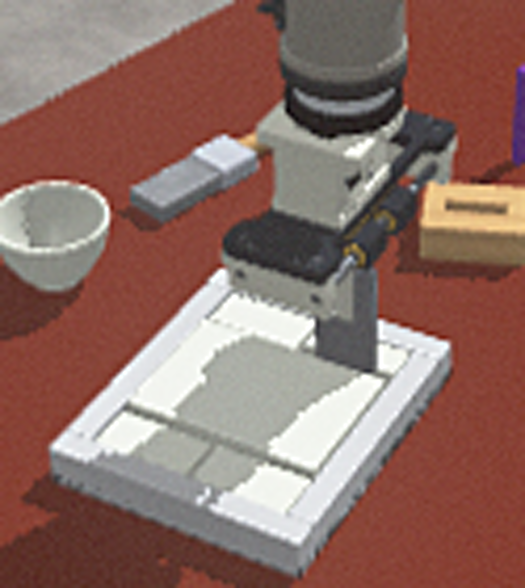

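I lowered too early: the lift came out shorter than I had planned, and the spacer touched something with about 26 N. It now stands at or in the joint, with TCP z at 90. I'll lift a little and check how the spacer sits in the grip.

```bash
python3 -m pendant '[[[0,0,0.2],[0,0,0],-1],[[0,0,0.3],[0,0,0],-1],[[0,0,0.3],[0,0,0],-1],[[0,0,0.3],[0,0,0],-1],[[0,0,0.3],[0,0,0],-1],[[0,0,0.3],[0,0,0],-1],[[0,0,0],[0,0,0],-1],[[0,0,0],[0,0,0],-1],[[0,0,0],[0,0,0],-1],[[0,0,0],[0,0,0],-1]]'
python3 - <<'E'
from h import *
np.set_printoptions(precision=3,suppress=True)
b=bot.capture("side");a=bot.capture("top");o=bot.get_obs();print(o["tool_pos"],o["tcp_rot"],o["grip_width"],o["contact_force"])
cv2.imwrite("pics/t3.png",a);cv2.imwrite("pics/s3.png",b)
t=o["tool_pos"];c,s=np.cos(.234),np.sin(.234)
for f in (70,60,50):   # foot below TCP
  Q=[[t[0]+x*c-y*s,t[1]+x*s+y*c,t[2]-f+z] for x,y,z in((-22,5,6),(22,5,6),(-22,5,90),(22,5,90),(-22,-5,6))]
  print(f,((proj("side",Q)-[275,175])*8).round())
B=cv2.resize(b[175:250,275:355],None,fx=8,fy=8,interpolation=cv2.INTER_CUBIC);cv2.imwrite("pics/c4.png",B)
E
```

```text
time: 6.97
tool_pos: [503.6, 58.1, 140.1]
tcp_rot: [-3.141, 0.001, 0.234]
contact_force: [-0.9, 0.2, -0.5]
grip_width: 10.0
finger_force: 30.0
[503.66   58.114 140.026] [-3.141  0.001  0.234] 9.668763885270314 [-0.527 -0.084  0.289]
70 [[416. 410.]
 [307. 374.]
 [418. 218.]
 [304. 182.]
 [429. 395.]]
60 [[416. 388.]
 [307. 352.]
 [418. 194.]
 [304. 159.]
 [430. 373.]]
50 [[417. 366.]
 [307. 330.]
 [418. 170.]
 [304. 135.]
 [430. 350.]]
```

View pics/c4.png

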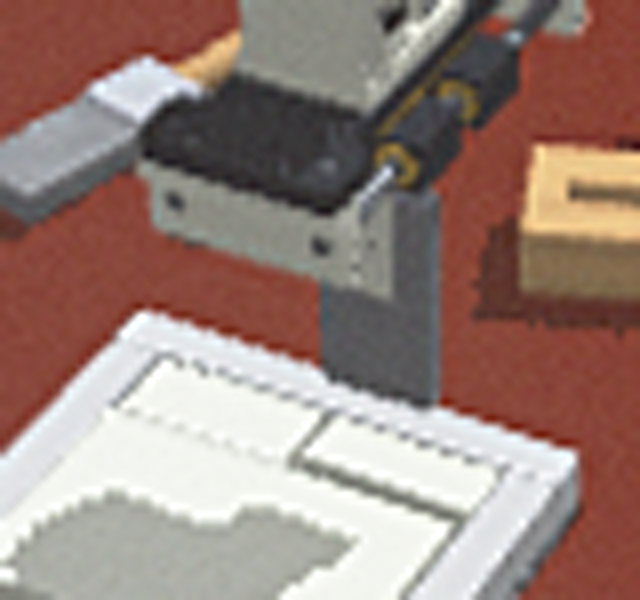

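The spacer is upright in the grip and lined up with the joint in length. Its foot is at crop (330–435, 378–405) and the joint's middle is near crop (380,490). It has slipped about 7 mm up in the grip, so the foot is about 62 mm below the TCP, and it was resting on the narrow tile. I'll shift 2 mm towards the centre tile and lower gently.

```bash
python3 -m pendant '[[[-0.015,0.065,0],[0,0,0],-1],[[0,0,-0.19],[0,0,0],-1],[[0,0,-0.19],[0,0,0],-1],[[0,0,-0.19],[0,0,0],-1],[[0,0,-0.19],[0,0,0],-1],[[0,0,-0.19],[0,0,0],-1],[[0,0,-0.19],[0,0,0],-1],[[0,0,-0.19],[0,0,0],-1],[[0,0,-0.19],[0,0,0],-1],[[0,0,0],[0,0,0],-1]]'
python3 -m pendant '[[[0,0,-0.03],[0,0,0],-1],[[0,0,-0.03],[0,0,0],-1],[[0,0,-0.03],[0,0,0],-1],[[0,0,-0.03],[0,0,0],-1],[[0,0,-0.03],[0,0,0],-1],[[0,0,-0.03],[0,0,0],-1],[[0,0,-0.03],[0,0,0],-1],[[0,0,0],[0,0,0],-1],[[0,0,0],[0,0,0],-1],[[0,0,0],[0,0,0],-1]]'
```

```text
time: 7.9
tool_pos: [502.8, 60.1, 93.7]
tcp_rot: [-3.141, 0.002, 0.234]
contact_force: [0.1, -0.6, -0.7]
grip_width: 9.9
finger_force: 30.0
time: 8.73
tool_pos: [503.6, 60.1, 88.7]
tcp_rot: [3.141, -0.0, 0.234]
contact_force: [0.2, 0.0, -0.9]
grip_width: 9.8
finger_force: 30.0
```

```bash
python3 -m pendant '[[[0,0,-0.03],[0,0,0],-1],[[0,0,-0.03],[0,0,0],-1],[[0,0,-0.03],[0,0,0],-1],[[0,0,-0.03],[0,0,0],-1],[[0,0,-0.03],[0,0,0],-1],[[0,0,-0.03],[0,0,0],-1],[[0,0,-0.03],[0,0,0],-1],[[0,0,-0.03],[0,0,0],-1],[[0,0,0],[0,0,0],-1],[[0,0,0],[0,0,0],-1]]'
```

```text
time: 9.57
tool_pos: [503.5, 60.1, 81.4]
tcp_rot: [3.142, 0.0, 0.234]
contact_force: [0.0, -0.5, 0.0]
grip_width: 10.2
finger_force: 30.0
```

It is in the joint with no side force. I'll go on down to the floor.

```bash
python3 -m pendant '[[[0,0,-0.04],[0,0,0],-1],[[0,0,-0.04],[0,0,0],-1],[[0,0,-0.04],[0,0,0],-1],[[0,0,-0.04],[0,0,0],-1],[[0,0,-0.04],[0,0,0],-1],[[0,0,-0.04],[0,0,0],-1],[[0,0,-0.04],[0,0,0],-1],[[0,0,0],[0,0,0],-1],[[0,0,0],[0,0,0],-1],[[0,0,0],[0,0,0],-1]]'
python3 -m pendant '[[[0,0,-0.03],[0,0,0],-1],[[0,0,-0.03],[0,0,0],-1],[[0,0,-0.03],[0,0,0],-1],[[0,0,0],[0,0,0],-1],[[0,0,0],[0,0,0],-1],[[0,0,0],[0,0,0],-1],[[0,0,0],[0,0,0],-1],[[0,0,0],[0,0,0],-1],[[0,0,0],[0,0,0],-1],[[0,0,0],[0,0,0],-1]]'
```

```text
time: 10.4
tool_pos: [503.6, 60.1, 74.1]
tcp_rot: [3.141, -0.001, 0.234]
contact_force: [-4.2, -0.6, 10.2]
grip_width: 9.9
finger_force: 30.0
time: 11.23
tool_pos: [504.1, 60.2, 73.6]
tcp_rot: [3.141, -0.003, 0.234]
contact_force: [-8.6, 0.5, 30.1]
grip_width: 9.9
finger_force: 30.0
```

There is contact at TCP z≈74, which fits the 8 mm floor. I'll relieve the push, release, and back off upward to look.

```bash
python3 -m pendant '[[[0,0,0.05],[0,0,0],-1],[[0,0,0.04],[0,0,0],-1],[[0,0,0.02],[0,0,0],-1],[[0,0,0],[0,0,0],-1],[[0,0,0],[0,0,0],-0.7],[[0,0,0],[0,0,0],-0.6],[[0,0,0],[0,0,0],-0.4],[[0,0,0],[0,0,0],-0.2],[[0,0,0],[0,0,0],-0.2],[[0,0,0],[0,0,0],-0.2]]'
python3 -m pendant '[[[0,0,0.2],[0,0,0],-0.2],[[0,0,0.4],[0,0,0],-0.2],[[0,0,0.5],[0,0,0],-0.2],[[0,0,0.5],[0,0,0],-0.2],[[0,0,0.5],[0,0,0],-0.2],[[0,0,0.5],[0,0,0],-0.2],[[0,0,0.4],[0,0,0],-0.2],[[0,0,0],[0,0,0],-0.2],[[0,0,0],[0,0,0],-0.2],[[0,0,0],[0,0,0],-0.2]]'
python3 - <<'E'
from h import *
np.set_printoptions(precision=3,suppress=True)
b=bot.capture("side");o=bot.get_obs();print(o["tool_pos"],o["grip_width"],o["contact_force"])
cv2.imwrite("pics/s4.png",b)
c,s=np.cos(.234),np.sin(.234)
Q=[[503.4+x*c-y*s,59.7+x*s+y*c,z] for x,y,z in((-22,5,98),(22,5,98),(-22,5,33),(22,5,33),(-22,-5,98))]
print(((proj("side",Q)-[275,175])*8).round())
cv2.imwrite("pics/c5.png",cv2.resize(b[175:250,275:355],None,fx=8,fy=8,interpolation=cv2.INTER_CUBIC))
E
```

```text
time: 12.07
tool_pos: [503.5, 60.1, 73.5]
tcp_rot: [-3.142, 0.0, 0.234]
contact_force: [0.3, -0.3, 0.1]
grip_width: 35.9
finger_force: 0.0
time: 12.9
tool_pos: [503.1, 60.1, 163.1]
tcp_rot: [-3.141, 0.001, 0.234]
contact_force: [-0.4, 0.0, -0.9]
grip_width: 36.9
finger_force: 0.0
[502.941  60.087 162.848] 36.536175343920576 [ 0.231 -0.121  0.616]
[[414. 364.]
 [304. 328.]
 [413. 506.]
 [306. 469.]
 [427. 348.]]
```

View pics/c5.png

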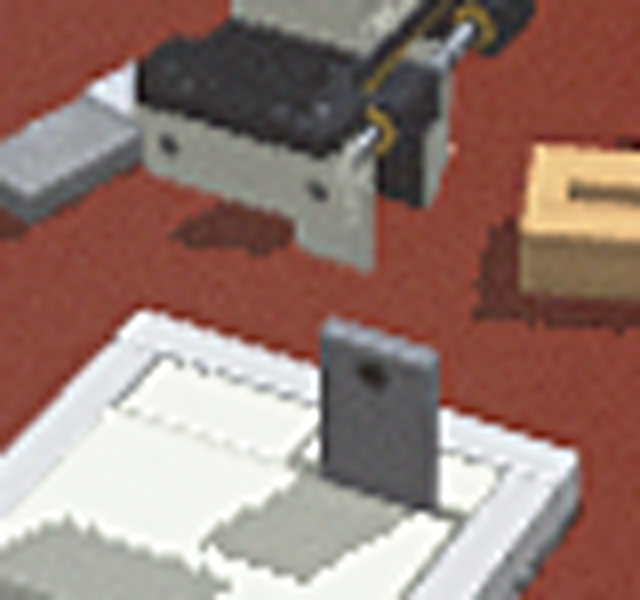

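The spacer stands upright in the joint and released. Its top is at crop (325–435, 325–355), and the part showing is about 65 mm tall, so the foot is on the floor. Next I'll close the fingers and press the centre tile at local (40, 20), where the gripper body clears the spacer.

```bash
python3 -m pendant '[[[0.19,0.31,0],[0,0,0],-0.5],[[0.19,0.31,0],[0,0,0],-0.8],[[0.19,0.31,0],[0,0,0],-1],[[0.19,0.31,0],[0,0,0],-1],[[0.19,0.31,0],[0,0,0],-1],[[0.19,0.31,0],[0,0,0],-1],[[0.19,0.31,0],[0,0,0],-1],[[0.19,0.31,0],[0,0,0],-1],[[0.19,0.31,0],[0,0,0],-1],[[0.19,0.31,0],[0,0,0],-1]]'
python3 -m pendant '[[[0,0,-0.2],[0,0,0],-1],[[0,0,-0.4],[0,0,0],-1],[[0,0,-0.4],[0,0,0],-1],[[0,0,-0.4],[0,0,0],-1],[[0,0,-0.4],[0,0,0],-1],[[0,0,-0.4],[0,0,0],-1],[[0,0,-0.4],[0,0,0],-1],[[0,0,-0.4],[0,0,0],-1],[[0,0,-0.3],[0,0,0],-1],[[0,0,0],[0,0,0],-1]]'
```

```text
time: 13.78
tool_pos: [561.1, 154.1, 163.6]
tcp_rot: [3.141, -0.0, 0.234]
contact_force: [0.4, -0.2, -0.6]
grip_width: 0.2
finger_force: 0.0
time: 14.62
tool_pos: [559.1, 152.7, 62.4]
tcp_rot: [-3.141, 0.004, 0.234]
contact_force: [0.7, 0.9, -0.6]
grip_width: 0.4
finger_force: 0.0
```

```bash
python3 -m pendant '[[[0,0,-0.05],[0,0,0],-1],[[0,0,-0.05],[0,0,0],-1],[[0,0,-0.05],[0,0,0],-1],[[0,0,-0.05],[0,0,0],-1],[[0,0,-0.05],[0,0,0],-1],[[0,0,-0.05],[0,0,0],-1],[[0,0,-0.05],[0,0,0],-1],[[0,0,0],[0,0,0],-1],[[0,0,0],[0,0,0],-1],[[0,0,0],[0,0,0],-1]]'
```

```text
time: 15.45
tool_pos: [560.6, 153.1, 54.2]
tcp_rot: [3.141, -0.0, 0.234]
contact_force: [-0.1, 1.0, -0.3]
grip_width: 0.1
finger_force: 0.0
```

```bash
python3 -m pendant '[[[0,0,-0.035],[0,0,0],-1],[[0,0,-0.035],[0,0,0],-1],[[0,0,-0.035],[0,0,0],-1],[[0,0,-0.035],[0,0,0],-1],[[0,0,-0.035],[0,0,0],-1],[[0,0,-0.035],[0,0,0],-1],[[0,0,0],[0,0,0],-1],[[0,0,0],[0,0,0],-1],[[0,0,0],[0,0,0],-1],[[0,0,0],[0,0,0],-1]]'
python3 -m pendant '[[[0,0,-0.035],[0,0,0],-1],[[0,0,-0.035],[0,0,0],-1],[[0,0,-0.03],[0,0,0],-1],[[0,0,0],[0,0,0],-1],[[0,0,0],[0,0,0],-1],[[0,0,0],[0,0,0],-1],[[0,0,0],[0,0,0],-1],[[0,0,0],[0,0,0],-1],[[0,0,0],[0,0,0],-1],[[0,0,0],[0,0,0],-1]]'
```

```text
time: 16.28
tool_pos: [560.6, 153.1, 48.6]
tcp_rot: [3.141, -0.0, 0.234]
contact_force: [-2.6, -0.6, 6.6]
grip_width: 0.5
finger_force: 3.4
time: 17.12
tool_pos: [560.5, 153.1, 45.9]
tcp_rot: [3.141, -0.0, 0.234]
contact_force: [-3.0, -0.7, 9.1]
grip_width: 0.1
finger_force: 4.7
```

```bash
python3 -m pendant '[[[0,0,-0.035],[0,0,0],-1],[[0,0,-0.035],[0,0,0],-1],[[0,0,-0.02],[0,0,0],-1],[[0,0,0],[0,0,0],-1],[[0,0,0],[0,0,0],-1],[[0,0,0],[0,0,0],-1],[[0,0,0],[0,0,0],-1],[[0,0,0],[0,0,0],-1],[[0,0,0],[0,0,0],-1],[[0,0,0],[0,0,0],-1]]'
```

```text
time: 17.95
tool_pos: [560.6, 153.1, 45.1]
tcp_rot: [3.141, -0.001, 0.234]
contact_force: [-8.6, -2.2, 23.8]
grip_width: 0.4
finger_force: 12.0
```

The force jumped from 9 N to 24 N over less than 1 mm, so the tile is on its stop. One check of the spacer before I hand in.

```bash
python3 - <<'E'
from h import *
b=bot.capture("side");cv2.imwrite("pics/s5.png",b);print(bot.get_obs()["contact_force"])
cv2.imwrite("pics/c6.png",cv2.resize(b[150:290,235:360],None,fx=4.2,fy=4.2,interpolation=cv2.INTER_CUBIC))
E
```

```text
[-8.69745092 -1.83186941 23.25128106]
```

View pics/c6.png

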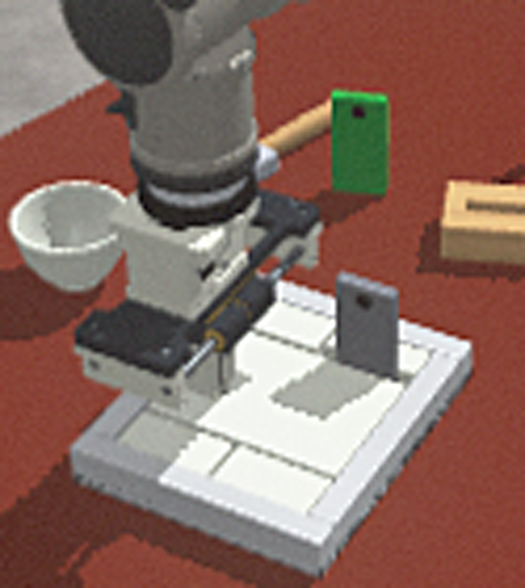

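The spacer stands in the joint at crop (367,325), clear of the gripper. The fingers hold the tile down flush with the border tiles, and the bowl and brush haven't moved. I'm handing in.

```bash
python3 -c "
from plant import bot
print(bot.close_job())"
```

```text
the job is handed in; nothing more can be done
None
```

I handed the job in at about 18 s: the spacer is upright at the bottom of the wide joint and released, and the fingers are holding the centre tile on its stop with about 23 N; on the way in, the spacer first caught at the joint with about 26 N and slipped a few mm in the grip before I corrected it.

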